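# Mend the toy railway with the curve from under the train

## Robot

A 6-joint arm with a two-finger parallel gripper is mounted at the origin on the work surface. World frame = base frame: x ahead of the robot, y to its left, z up, the work surface at z = 0. Lengths are in m, angles in rad, forces in N, time in s.
With the tool pointing down it reaches from about 0.375 to 0.9 m from the base axis. Payload 3.1 kg.
Tool frame: the origin (TCP) lies on the centre line of the jaws, within the pads' length; the fingertips stand 25 mm ahead of it and the grasp point (between the pads) lies 6 mm ahead of it (manip.tip_extent is the distance from the TCP to the fingertips, in m); z points along the fingers, y is the line along which they close (so a half turn about z gives the same grasp; the last joint's range is limited). The gripper opens to 85 mm and grips with 20 to 120 N. Pads are 22 mm wide; open, the fingers measure 114 mm over their backs; the gripper's body (76 mm by 85 mm) begins 54 mm behind the grasp point. The pads swing forward as they close: fully open they stand 13 mm farther back than shut.
Start: joints at [-1.292, 0.527, 1.433, -0, 1.181, -0.178], TCP at [0.276, -0.561, 0.256] pointing down, gripper open.
Joint ranges: [-3.08, 3.08], [-0.75, 2.2], [0.22, 2.44], [-1.43, 4.57], [0, 2.65], [-2.85, 2.85]. Speed limits (rad/s): [2.79, 2.79, 3.14, 3.14, 3.14, 3.14].

## Interface

Orientations are given as a unit quaternion [x, y, z, w].
In Python, from station import readout, imaging, order, manip gives the robot as it stands.
- The arm moves only by the tool move_arm, never from a script. Its argument "rows" is a list of rows, each a list of 7 numbers: the turn, a rotation vector about the tool's x, y, z in degrees, then the shift along the tool's x, y, z in mm, then the closure, from 0 (fully open) to 1 (shut). A call has 1 to 12 rows; each row is the pose to reach, as a shift and turn from the pose commanded when the call began, along the tool's axes at that moment; what a row does not reach only later rows make up. A row lasts 1/12 s, in which the tool goes at most 41.7 mm and 7.16 degrees, less where a joint would pass 70% of its speed; a pose out of reach is approached as far as the arm can. A call with a gripper value outside its range is refused whole. The fingers move at their own pace and stop on an object; "squeeze" is the grip in N (left out, the last holds). Time passes only in rows, so rows that repeat a pose let the fingers close. It gives the time, the measured TCP pose, the force, the opening and the grip force at its end, in the units of the state.
- readout.sense(): the state, without advancing time (a new reading comes with each control period).
- imaging.snapshot(name): name is "side" or "top"; returns a dict with "img" (384x512x3 uint8, red, green, blue), "z_map" (384x512 float32, m along the optical axis (not along the pixel's ray), 0 where there is no reading), "fovy" (degrees; the focal length in pixels is half the picture's height over the tangent of half this angle, whatever the lens; pixels are square), "cx", "cy" (the principal point, pixels), "rvec" (rotation vector, rad) and "tvec" (3), from world to camera coordinates, as OpenCV has them. Camera axes: x right, y down, z forward; pixel columns grow to the right and rows downward; lengths in m; the calibration is good to about 2 mm. A picture is of the moment at which its call begins.
- order.sign_off(): hands the job in; it is judged then, once.
The state is a dict: "t": time; "q": joint angles; "qd": joint speeds; "tau": joint torques, N m; "tcp_pos": TCP position; "tool_rot": TCP orientation; "force": force on the tool from outside, world axes, zero at the start; "ft_torque": the same for the moment, N m; "finger_gap": opening from 0.0 (shut) to 1.0 (fully open); "gripper_force": force on a finger pad.
Only numpy, scipy, OpenCV 4.12 (cv2) and the standard library are available. Lean on these libraries where they do the work, as an engineer would, in place of code of your own. Each camera call takes 0.05 s, during which the arm holds its last target. There are 200 camera calls.

## Task

The railway has a gap, and the missing curve is under the parked train. Stand the red locomotive and the yellow open wagon on the blue tray, then lay the curve flat in the gap so that the line runs on, first taking out the yellow tank wagon that stands there. Then put the train together on the line: the locomotive on the curve at the end nearer the green signal, the open wagon behind it on the curve's other half, and the tank wagon behind that on the fixed track; leave the signal standing where it is.

Things in the scene. Friction and masses are not known exactly. Their poses are not given: they have to be found in the camera images.
- loco: red wooden tank locomotive, 78 mm long, 34 wide, 65 high, 110 g, black chimney at the front (+x), black cab roof behind. Starts on the loose curve. Flat sides 34 mm apart, 16 to 36 mm above the wheel undersides; grip across them at mid length. Wheels do not turn. Origin: mid length and width, at the wheel undersides (9 mm above the table when in a track's grooves); x along its length.
- open_wagon: yellow wooden open wagon (box without a lid), 68 mm long, 34 wide, 42 high, 70 g. Starts on the loose curve. Flat box sides 34 mm apart, 16 to 42 mm above the wheel undersides. Wheels do not turn. Origin: mid length and width, at the wheel undersides (9 mm above the table when in a track's grooves); x along its length.
- tank_wagon: yellow tank wagon (lying cylinder 34 mm across, axis 36 mm above the wheel undersides, black cap on top), 68 mm long, 57 high, 80 g. Starts on the bare table in the gap. Wheels do not turn. Origin: mid length and width, at the wheel undersides (9 mm above the table when in a track's grooves); x along its length.
- curve: loose beech track curve, 44 mm wide, 12 thick, 80 g: 45 degrees at 240 mm centreline radius (arc 188 mm), two grooves 8 mm wide, 3 deep, 13 mm either side of the centreline. Origin: centreline, halfway along, underside. y is the tangent there, the outside bulges to -x. Middles of its halves: (4, 44) and (4, -44) mm, track there turned -0.18 and +0.18 rad from y.
- curve_outer (a point): point on the loose curve: middle of its outer (convex) edge, at the top face, 22 mm from the curve's origin towards -x.
- tray: blue wooden tray, the side area, fixed: 150 mm (x) by 200 mm (y) outside, walls 6 mm thick and 18 mm high, floor 6 mm thick. Origin: centre of the underside. Room for two vehicles pointing along x, side by side at y = +45 and -45 mm.
- left_track: fixed beech track left of the gap (larger y), same section as the curve; straight for 170 mm, then a junction. Origin: middle of its end face at the gap, underside; x along the track, away from the gap. The curve's place in this frame: origin at (-99, -18) mm, its yaw -67.5 degrees; this leaves about 6 mm between the track ends on either side.
- right_track: fixed beech track right of the gap (smaller y), same section, straight and free for 185 mm, then a red and white buffer stop. Origin: middle of its end face at the gap, underside; x along the track, away from the gap. The curve's place in this frame: origin at (-99, +18) mm, its yaw +67.5 degrees.
- signal: green wooden signal post, 130 mm high, round foot 44 mm across, round head with a red middle; loose. Stands beyond the line, about 105 mm from the gap end of either the left or the right track (a small house stands by the other). Origin: centre of the underside.

How it is judged:
On the way, in this order (a step that is already met when the one before it is completed fails the run):
1. the locomotive and the open wagon both stand upright on the tray, released (x of loco in the frame of tray between -0.06 and 0.06 m and y of loco in the frame of tray between -0.085 and 0.085 m and z of loco in the frame of tray between 0.002 and 0.014 m and angle between each of loco, open_wagon's own z axis and vertical below 0.15 rad and x of open_wagon in the frame of tray between -0.06 and 0.06 m and y of open_wagon in the frame of tray between -0.085 and 0.085 m and z of open_wagon in the frame of tray between 0.002 and 0.014 m and contact force between the fingers and loco below 0.05 N and contact force between the fingers and open_wagon below 0.05 N), for 0.2 s.
2. the curve lies flat in the gap, released (x of curve in the frame of left_track between -0.109 and -0.089 m and y of curve in the frame of left_track between -0.0303 and -0.0063 m and x of curve_outer in the frame of left_track between -0.121 and -0.093 m and y of curve_outer in the frame of left_track between -0.012 and 0.016 m and angle between the y axis of curve and the x axis of left_track, either way round between 0.263 and 0.523 rad and angle between the y axis of curve and the x axis of right_track, either way round between 0.263 and 0.523 rad and angle between curve's own z axis and vertical below 0.04 rad and height (world z) of curve below 0.004 m and contact force between the fingers and curve below 0.05 N), for 0.2 s.
At the end, for the whole second after the job is handed in: Curve flat in the gap (10 mm, 0.13 rad). Upright on it along the track: locomotive on the half nearer the signal, open wagon on the other (30 mm along, 15 mm across). Tank wagon on the fixed track beyond the open wagon, 20 to 150 mm from its gap end, 14 mm across. All at rest, signal upright (x of curve in the frame of left_track between -0.109 and -0.089 m and y of curve in the frame of left_track between -0.0303 and -0.0063 m and x of curve_outer in the frame of left_track between -0.121 and -0.093 m and y of curve_outer in the frame of left_track between -0.012 and 0.016 m and angle between the y axis of curve and the x axis of left_track, either way round between 0.263 and 0.523 rad and angle between the y axis of curve and the x axis of right_track, either way round between 0.263 and 0.523 rad and angle between curve's own z axis and vertical below 0.04 rad and height (world z) of curve below 0.004 m and linear speed of each of curve, loco, open_wagon, tank_wagon below 0.02 m/s and angular speed of each of curve, loco, open_wagon, tank_wagon below 0.2 rad/s and angle between signal's own z axis and vertical below 0.2 rad and (((horizontal distance between signal and left_track below 0.16 m and x of loco in the frame of left_track between -0.088 and -0.028 m and y of loco in the frame of left_track between -0.024 and 0.012 m and z of loco in the frame of left_track between 0.005 and 0.016 m and angle between the x axis of each of loco, open_wagon and the y axis of curve, either way round below 0.42 rad and angle between each of loco, open_wagon's own z axis and vertical below 0.17 rad and x of open_wagon in the frame of right_track between -0.088 and -0.028 m and y of open_wagon in the frame of right_track between -0.012 and 0.024 m and z of open_wagon in the frame of right_track between 0.005 and 0.016 m and x of tank_wagon in the frame of right_track between 0.02 and 0.15 m and y of tank_wagon in the frame of right_track above -0.014 m) and (y of tank_wagon in the frame of right_track below 0.014 m and z of tank_wagon in the frame of right_track between 0.005 and 0.016 m and angle between the x axis of tank_wagon and the x axis of right_track, either way round below 0.2 rad and angle between tank_wagon's own z axis and vertical below 0.17 rad)) or ((horizontal distance between signal and right_track below 0.16 m and x of loco in the frame of right_track between -0.088 and -0.028 m and y of loco in the frame of right_track between -0.012 and 0.024 m and z of loco in the frame of right_track between 0.005 and 0.016 m and angle between the x axis of each of loco, open_wagon and the y axis of curve, either way round below 0.42 rad and angle between each of loco, open_wagon's own z axis and vertical below 0.17 rad and x of open_wagon in the frame of left_track between -0.088 and -0.028 m and y of open_wagon in the frame of left_track between -0.024 and 0.012 m and z of open_wagon in the frame of left_track between 0.005 and 0.016 m and x of tank_wagon in the frame of left_track between 0.02 and 0.15 m and y of tank_wagon in the frame of left_track above -0.014 m) and (y of tank_wagon in the frame of left_track below 0.014 m and z of tank_wagon in the frame of left_track between 0.005 and 0.016 m and angle between the x axis of tank_wagon and the x axis of left_track, either way round below 0.2 rad and angle between tank_wagon's own z axis and vertical below 0.17 rad)))); the robot touches nothing.
It fails at once if the signal is shifted by more than 25 mm or knocked over (distance of signal from where it was at the start of the episode above 0.025 m or angle between signal's own z axis and vertical above 0.5 rad).
It also fails if it takes over 131 s, if anything falls off the work surface, if the arm or the gripper's body presses on something with over 40 N, if the wrist force passes 120 N, or if a joint passes its speed limit or range.

## Working session

There is one attempt and no reset: what is moved stays moved. The work goes in short steps, Python scripts to look and compute and a tool call to move; the robot and the scene stay as the last step left them, time stands still between calls to the robot, and variables do not carry over. Pictures are saved under pics/ and viewed, at most 14 in all, crops included, and the job is handed in when it is done.

Besides the shell and the picture viewer there is one more tool, called after "Emit:" in YAML: its name, and indented under it one key for each argument. move_arm: Moves the arm, as the interface text tells. Its arguments: {"type":"object","properties":{"rows":{"type":"array"},"squeeze":{"type":"number"}},"required":["rows"]}

```bash
ls; mkdir -p pics; cat > h.py <<'E'
import numpy as np, cv2
from scipy.spatial.transform import Rotation as R
from station import readout, imaging, order, manip
def snap(n, f=None):
    s=imaging.snapshot(n)
    if f: cv2.imwrite('pics/'+f, s['img'][:,:,::-1])
    return s
def cam(s):
    h=s['img'].shape[0]; f=h/2/np.tan(np.radians(s['fovy'])/2)
    return f, cv2.Rodrigues(np.array(s['rvec'],float))[0], np.array(s['tvec'],float).ravel()
def ray(s,uv,z):
    f,M,t=cam(s); uv=np.atleast_2d(uv).astype(float)
    d=np.c_[(uv[:,0]-s['cx'])/f,(uv[:,1]-s['cy'])/f,np.ones(len(uv))]@M
    o=-M.T@t; return o+d*((z-o[2])/d[:,2])[:,None]
def cloud(s):
    f,M,t=cam(s); z=s['z_map']; v,u=np.indices(z.shape)
    P=np.stack([(u-s['cx'])/f*z,(v-s['cy'])/f*z,z],-1)
    return (P-t)@M
E
python3 - <<'E'
from h import *
st=readout.sense(); print({k:np.round(v,3) for k,v in st.items()}, manip.tip_extent)
for n in('top','side'):
    s=snap(n,n+'0.png'); print(n,s['fovy'],s['cx'],s['cy'],-cam(s)[1].T@cam(s)[2], cam(s)[1][2])
    np.savez(n+'0.npz',**s)
E
```

```text
pics
{'t': np.float64(0.0), 'q': array([-1.293,  0.528,  1.434,  0.   ,  1.181, -0.178]), 'qd': array([ 0.001,  0.   , -0.   ,  0.   , -0.001,  0.   ]), 'tau': array([-1.0000e-03, -4.4235e+01, -1.7803e+01, -0.0000e+00,  8.0000e-03,
        0.0000e+00]), 'tcp_pos': array([ 0.276, -0.56 ,  0.255]), 'tool_rot': array([ 0.974,  0.226, -0.   , -0.001]), 'force': array([-0.234,  0.603, -0.338]), 'ft_torque': array([ 0.053, -0.06 , -0.066]), 'gripper_force': np.float64(0.0), 'finger_gap': np.float64(1.0)} 0.025
top 55.370456042478196 251.32879286445362 187.55831494718768 [ 4.95093671e-01 -7.45518564e-04  7.83518645e-01] [ 0.10346237  0.00201443 -0.99463133]
side 44.38864201456037 256.39129185458313 193.00466063952672 [0.3690584  0.71155406 0.63215286] [ 0.21400696 -0.74768036 -0.62862954]
```

View pics/top0.png

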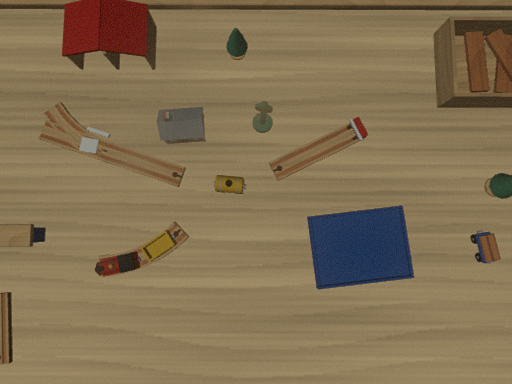

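View pics/side0.png

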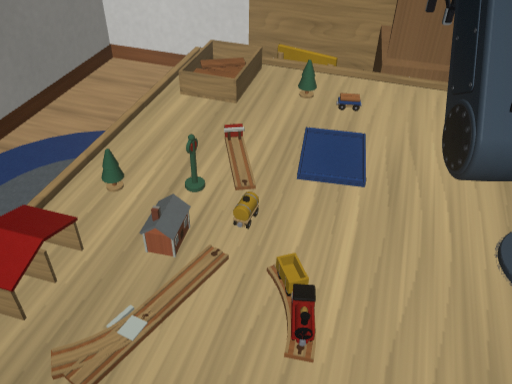

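The top view has +x up and +y left. It shows the left track end at about (183,180), the right track end at (275,172), the tank wagon at (230,184), and the signal at (263,123), by the right track. The loose curve with the loco (120,264) and open wagon (160,246) is at lower left, and the tray is at (360,247).

```bash
python3 - <<'E'
from h import *
s=dict(np.load('top0.npz')); P=cloud(s)
for uv in[(300,60),(230,330),(350,200),(155,162),(310,152),(160,246),(125,263),(230,184),(360,247),(183,232)]:
    print(uv,np.round(P[uv[1],uv[0]],4))
hsv=cv2.cvtColor(s['img'],cv2.COLOR_RGB2HSV)
for uv in[(160,246),(125,263),(103,268),(230,184),(360,247),(155,162),(300,160),(183,232),(230,330)]: print(uv,hsv[uv[1],uv[0]])
H=(np.clip(P[...,2]*1000,-5,75)+5)*3
big=cv2.resize(s['img'][100:300,30:430,::-1],None,fx=2,fy=2,interpolation=cv2.INTER_CUBIC)
hb=cv2.resize(H[130:290,30:430].astype(np.uint8),None,fx=2,fy=2,interpolation=cv2.INTER_NEAREST)
hb=cv2.applyColorMap(hb,cv2.COLORMAP_JET)
cv2.imwrite('pics/big.png',np.vstack([big,hb])[:600])
E
```

```text
(300, 60) [ 0.8642 -0.1072 -0.0019]
(230, 330) [0.2807 0.044  0.0021]
(350, 200) [ 0.5503 -0.2106  0.0007]
(155, 162) [0.6299 0.2071 0.0106]
(310, 152) [ 0.6525 -0.1248  0.0106]
(160, 246) [0.4532 0.1869 0.0285]
(125, 263) [0.4226 0.2442 0.0661]
(230, 184) [0.5775 0.0433 0.0585]
(360, 247) [ 0.451  -0.2282  0.0042]
(183, 232) [0.4814 0.1434 0.013 ]
(160, 246) [ 21 207 138]
(125, 263) [22 64 44]
(103, 268) [ 25 139  44]
(230, 184) [ 24 113  36]
(360, 247) [110 166  89]
(155, 162) [ 14 135 125]
(300, 160) [ 19 120 127]
(183, 232) [ 18 129 101]
(230, 330) [ 19  98 138]
```

View pics/big.png

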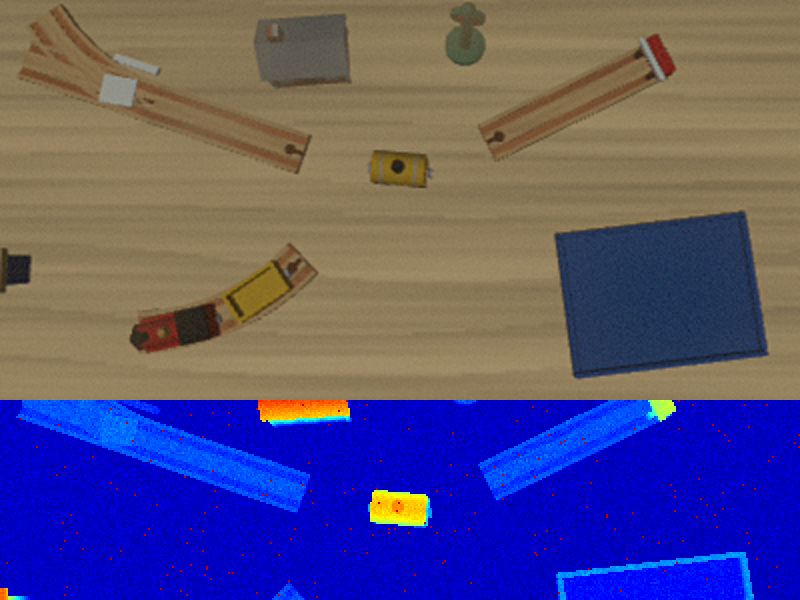

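```bash
cat >> h.py <<'E'
def near(P,c,r,z0,z1):
    Q=P.reshape(-1,3); m=(np.hypot(*(Q[:,:2]-c).T)<r)&(Q[:,2]>z0)&(Q[:,2]<z1); return Q[m]
def rect(Q):
    # robust box: minAreaRect for direction, then 1..99 percentiles
    best=None
    for a in np.radians(np.arange(0,90,.5)):
        B=Q[:,:2]@np.array([[np.cos(a),-np.sin(a)],[np.sin(a),np.cos(a)]])
        l,h=np.percentile(B,[1.,99.],axis=0); A=np.prod(h-l)
        if best is None or A<best[0]: best=(A,a,(l+h)/2,h-l)
    A,a,c,d=best; c=np.array([[np.cos(a),-np.sin(a)],[np.sin(a),np.cos(a)]])@c
    if d[1]>d[0]: a+=np.pi/2; d=d[::-1]
    a=(np.degrees(a)+90)%180-90
    return np.round(c*1000,1),round(a,1),np.round(d*1000,1),len(Q)
def state():
    st=readout.sense(); x=R.from_quat(st['tool_rot']).as_matrix()
    return st, np.array(st['tcp_pos'])*1000, np.degrees(np.arctan2(x[1,0],x[0,0]))
def go(x,y,psi=None):
    """shift in the tool's axes (mm) and turn (deg) about tool z to reach world x,y (mm), tool-x yaw psi"""
    st,p,a=state(); M=R.from_quat(st['tool_rot']).as_matrix()
    d=M.T@np.array([x-p[0],y-p[1],0]); 
    t=None if psi is None else -(((psi-a)+90)%180-90)
    print('tcp',np.round(p,1),'yaw',round(a,2),'-> shift',np.round(d,1),'turn',t, 'q6',round(st['q'][5],2),'gap',st['finger_gap'])
E
python3 - <<'E'
from h import *
T=dict(np.load('top0.npz'));S=dict(np.load('side0.npz'))
PT,PS=cloud(T),cloud(S); 
for n,P in(('top',PT),('side',PS)):
    print(n)
    m=cv2.cvtColor((T if n=='top' else S)['img'],cv2.COLOR_RGB2HSV)
    for nm,c,r,z0,z1 in(('wagon',(.4532,.187),.048,.025,.06),('loco',(.420,.25),.055,.020,.08),('locotop',(.420,.25),.055,.025,.047),('tank',(.5775,.0433),.05,.015,.062)):
        print(nm,rect(near(P,np.array(c),r,z0,z1)))
    print('tray',rect(near(P,np.array((.451,-.228)),.14,.012,.022)))
    L=near(P,np.array((.60,.16)),.10,.0075,.016); print('L',rect(L))
    Rr=near(P,np.array((.64,-.11)),.10,.0075,.016); print('R',rect(Rr))
E
```

```text
top
wagon (array([455.4, 186.1]), np.float64(-55.5), array([60.8, 33.7]), 608)
loco (array([423.8, 250. ]), np.float64(-72.0), array([102.8,  36.4]), 891)
locotop (array([424.6, 248.5]), np.float64(-73.5), array([101. ,  36.1]), 217)
tank (array([579.9,  44.8]), np.float64(84.5), array([58.3, 32.5]), 483)
tray (array([ 452.8, -225.3]), np.float64(-83.0), array([199.5, 149.5]), 1063)
L (array([639.7, 189.7]), np.float64(78.0), array([121., 103.]), 1075)
R (array([ 649.1, -121.4]), np.float64(-64.0), array([165.7,  43.8]), 1592)
side
wagon (array([454.3, 188.5]), np.float64(-55.5), array([59.9, 34.5]), 808)
loco (array([423.3, 254.1]), np.float64(-71.5), array([103.2,  37.2]), 1425)
locotop (array([424. , 254.4]), np.float64(-71.0), array([103.7,  36.5]), 392)
tank (array([578.4,  50. ]), np.float64(83.0), array([58.2, 31.1]), 584)
tray (array([ 452.3, -222.7]), np.float64(-83.5), array([201.5, 148.6]), 592)
L (array([632.9, 159.3]), np.float64(80.5), array([184.7, 105.6]), 1267)
R (array([ 648.5, -120.2]), np.float64(-64.0), array([169.4,  43.7]), 744)
```

```bash
python3 - <<'E'
from h import *
T=dict(np.load('top0.npz'));S=dict(np.load('side0.npz'))
w=np.array([.4548,.1873]); u=np.array([np.cos(np.radians(-55.5)),np.sin(np.radians(-55.5))]); u=-u
for s in(T,S):
    Q=near(cloud(s),np.array((.424,.258)),.052,.022,.08)
    Q=Q[(Q[:,:2]-w)@u>.040]
    print('loco',rect(Q),rect(Q[Q[:,2]<.05]))
go(424,258)
E
```

```text
loco (array([419.1, 264.6]), np.float64(-76.5), array([74.1, 33.1]), 744) (array([419.4, 263.2]), np.float64(-77.0), array([70.9, 33.5]), 163)
loco (array([417.9, 268.1]), np.float64(-76.5), array([76.1, 33.5]), 1335) (array([415.7, 276.9]), np.float64(-77.0), array([58.8, 33.8]), 450)
tcp [ 275.5 -560.3  255.4] yaw 26.17 -> shift [ 494.2 -668.9    1.5] turn None q6 -0.18 gap 0.9988995761575634
```

Emit:
move_arm:
  rows:
    - [0, 0, -77.3, 422, -305, 0, 0.2]
    - [0, 0, -77.3, 422, -305, 0, 0.2]
    - [0, 0, -77.3, 422, -305, 0, 0.2]
    - [0, 0, -77.3, 422, -305, 0, 0.2]
    - [0, 0, -77.3, 422, -305, 0, 0.2]
    - [0, 0, -77.3, 422, -305, 0, 0.2]
    - [0, 0, -77.3, 422, -305, 0, 0.2]
    - [0, 0, -77.3, 422, -305, 0, 0.2]
    - [0, 0, -77.3, 422, -305, 0, 0.2]
    - [0, 0, -77.3, 422, -305, 0, 0.2]
    - [0, 0, -77.3, 422, -305, 0, 0.2]
    - [0, 0, -77.3, 422, -305, 0, 0.2]
  squeeze: 30

```text
t: 1.1
tcp_pos: [0.5105, -0.1172, 0.2561]
tool_rot: [0.618, 0.786, -0.0, -0.0]
force: [0.2, -0.0, 1.0]
finger_gap: 0.795
gripper_force: 0.0
```

```bash
python3 -c "
from h import *
go(418.5,266,103.5)"
```

```text
tcp [ 510.5 -117.2  256.1] yaw 103.67 -> shift [3.941e+02 1.100e+00 1.000e-01] turn 0.1692368190861231 q6 -0.68 gap 0.7954302706886013
```

Emit:
move_arm:
  rows:
    - [0, 0, 0, 394, 1, 110, 0.3]
    - [0, 0, 0, 394, 1, 110, 0.3]
    - [0, 0, 0, 394, 1, 110, 0.3]
    - [0, 0, 0, 394, 1, 110, 0.3]
    - [0, 0, 0, 394, 1, 110, 0.3]
    - [0, 0, 0, 394, 1, 110, 0.3]
    - [0, 0, 0, 394, 1, 110, 0.3]
    - [0, 0, 0, 394, 1, 110, 0.3]
    - [0, 0, 0, 394, 1, 110, 0.3]
    - [0, 0, 0, 394, 1, 110, 0.3]
    - [0, 0, 0, 394, 1, 110, 0.3]
    - [0, 0, 0, 394, 1, 110, 0.3]

```text
t: 2.1
tcp_pos: [0.4181, 0.2655, 0.1455]
tool_rot: [0.618, 0.787, -0.001, -0.0]
force: [0.3, -0.7, 0.2]
finger_gap: 0.703
gripper_force: 0.0
```

```bash
python3 -c "
from h import *
go(418.5,266,103.5)"
```

```text
tcp [418.1 265.5 145.5] yaw 103.73 -> shift [ 0.4  0.5 -0. ] turn 0.22693442775259598 q6 0.1 gap 0.7031521950616862
```

Emit:
move_arm:
  rows:
    - [0, 0, 0, 0, 0, 40, 0.3]
    - [0, 0, 0, 0, 0, 80, 0.3]
    - [0, 0, 0, 0, 0, 102, 0.3]
    - [0, 0, 0, 0, 0, 102, 0.3]
    - [0, 0, 0, 0, 0, 102, 0.8]
    - [0, 0, 0, 0, 0, 102, 0.8]
    - [0, 0, 0, 0, 0, 102, 0.8]
    - [0, 0, 0, 0, 0, 102, 0.8]
    - [0, 0, 0, 0, 0, 102, 0.8]
    - [0, 0, 0, 0, 0, 102, 0.8]
    - [0, 0, 0, 0, 0, 102, 0.8]

```text
t: 3.02
tcp_pos: [0.4203, 0.2643, 0.0456]
tool_rot: [0.619, 0.785, 0.001, 0.001]
force: [1.0, -2.0, 7.9]
finger_gap: 0.393
gripper_force: 34.8
```

Emit:
move_arm:
  rows:
    - [0, 0, 0, 0, 0, -20, 0.8]
    - [0, 0, 0, 0, 0, -50, 0.8]
    - [0, 0, 0, 0, 0, -90, 0.8]
    - [0, 0, 0, 0, 0, -100, 0.8]
    - [0, 0, 0, 0, 0, -100, 0.8]

```text
t: 3.43
tcp_pos: [0.4212, 0.265, 0.1474]
tool_rot: [0.619, 0.785, 0.003, 0.002]
force: [-0.4, -0.5, -0.7]
finger_gap: 0.39
gripper_force: 34.0
```

```bash
python3 -c "
from h import *
go(447,-179,187)"
```

```text
tcp [421.2 265.  147.4] yaw 103.5 -> shift [-437.8  -78.5   -1. ] turn -83.50490870749832 q6 0.1 gap 0.3901991219555374
```

Emit:
move_arm:
  rows:
    - [0, 0, -83.5, -438, -78, 0, 0.8]
    - [0, 0, -83.5, -438, -78, 0, 0.8]
    - [0, 0, -83.5, -438, -78, 0, 0.8]
    - [0, 0, -83.5, -438, -78, 0, 0.8]
    - [0, 0, -83.5, -438, -78, 0, 0.8]
    - [0, 0, -83.5, -438, -78, 0, 0.8]
    - [0, 0, -83.5, -438, -78, 0, 0.8]
    - [0, 0, -83.5, -438, -78, 0, 0.8]
    - [0, 0, -83.5, -438, -78, 0, 0.8]
    - [0, 0, -83.5, -438, -78, 0, 0.8]
    - [0, 0, -83.5, -438, -78, 0, 0.8]
    - [0, 0, -83.5, -438, -78, 0, 0.8]

```text
t: 4.43
tcp_pos: [0.4437, -0.1625, 0.1427]
tool_rot: [0.026, 1.0, 0.001, -0.001]
force: [1.1, 0.7, -1.5]
finger_gap: 0.395
gripper_force: 33.8
```

Emit:
move_arm:
  rows:
    - [0, 0, 0, 0, 0, 0, 0.8]
    - [0, 0, 0, 0, 0, 0, 0.8]
    - [0, 0, 0, 0, 0, 0, 0.8]

```text
t: 4.68
tcp_pos: [0.4436, -0.1607, 0.143]
tool_rot: [0.03, 1.0, 0.001, -0.002]
force: [-0.4, 0.1, -1.4]
finger_gap: 0.395
gripper_force: 33.9
```

```bash
python3 -c "
from h import *
go(447,-179,187)
print(R.from_quat(readout.sense()['tool_rot']).as_matrix()[:,2])
snap('top','top1.png');snap('side','side1.png')"
```

```text
tcp [ 443.6 -160.7  143. ] yaw 176.59 -> shift [ -4.5 -18.1  -0.1] turn -10.40506215036686 q6 -2.1 gap 0.39474655540171766
[-0.00328248  0.0024713  -0.99999156]
```

View pics/side1.png

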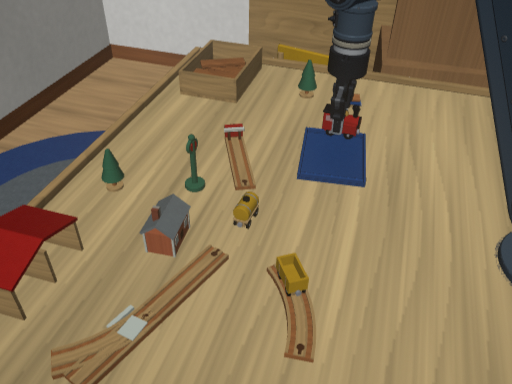

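The loco is held level above the tray at (342,122). The curve now shows its free half.

Emit:
move_arm:
  rows:
    - [0, 0, -10.4, -4.5, -18, 0, 0.8]
    - [0, 0, -10.4, -4.5, -18, 0, 0.8]
    - [0, 0, -10.4, -4.5, -18, 40, 0.8]
    - [0, 0, -10.4, -4.5, -18, 75, 0.8]
    - [0, 0, -10.4, -4.5, -18, 92, 0.8]
    - [0, 0, -10.4, -4.5, -18, 98, 0.8]
    - [0, 0, -10.4, -4.5, -18, 100, 0.8]
    - [0, 0, -10.4, -4.5, -18, 100, 0.8]

```text
t: 5.45
tcp_pos: [0.4485, -0.1788, 0.0444]
tool_rot: [-0.063, 0.998, 0.0, -0.0]
force: [-0.5, -1.1, -1.4]
finger_gap: 0.39
gripper_force: 33.8
```

Emit:
move_arm:
  rows:
    - [0, 0, 0, 0, 0, 1, 0.8]
    - [0, 0, 0, 0, 0, 2, 0.8]
    - [0, 0, 0, 0, 0, 3, 0.8]

```text
t: 5.7
tcp_pos: [0.4492, -0.1801, 0.0425]
tool_rot: [-0.062, 0.998, -0.001, 0.001]
force: [-0.6, 0.5, 16.1]
finger_gap: 0.393
gripper_force: 35.7
```

Emit:
move_arm:
  rows:
    - [0, 0, 0, 0, 0, 2, 0.4]
    - [0, 0, 0, 0, 0, 2, 0.4]
    - [0, 0, 0, 0, 0, 2, 0.4]
    - [0, 0, 0, 0, 0, -40, 0.4]
    - [0, 0, 0, 0, 0, -80, 0.4]
    - [0, 0, 0, 0, 0, -110, 0.4]
    - [0, 0, 0, 0, 0, -110, 0.4]

```text
t: 6.28
tcp_pos: [0.4511, -0.1815, 0.1561]
tool_rot: [-0.062, 0.998, -0.003, 0.004]
force: [-0.2, -0.6, -0.5]
finger_gap: 0.6
gripper_force: 0.0
```

```bash
python3 -c "
from h import *
go(454.8,187.3,124.5)
for n in ('top','side'):
  P=cloud(snap(n)); print(rect(near(P,np.array((.449,-.18)),.055,.022,.08)), rect(near(P,np.array((.4548,.1873)),.05,.025,.06)))"
```

```text
tcp [ 451.1 -181.5  156.1] yaw -172.89 -> shift [-49.3 365.5  -2.2] turn 62.61343302845796 q6 -2.31 gap 0.5999213561495103
(array([ 445.8, -181.3]), np.float64(8.5), array([75.7, 33.8]), 400) (array([455.4, 186.2]), np.float64(-55.5), array([60.4, 33.8]), 604)
(array([ 444.6, -177. ]), np.float64(5.5), array([74.5, 32.8]), 701) (array([454.2, 188.9]), np.float64(-54.5), array([61. , 34.1]), 915)
```

Emit:
move_arm:
  rows:
    - [0, 0, 62.6, -49, 366, 0, 0.3]
    - [0, 0, 62.6, -49, 366, 0, 0.3]
    - [0, 0, 62.6, -49, 366, 0, 0.3]
    - [0, 0, 62.6, -49, 366, 0, 0.3]
    - [0, 0, 62.6, -49, 366, 0, 0.3]
    - [0, 0, 62.6, -49, 366, 0, 0.3]
    - [0, 0, 62.6, -49, 366, 0, 0.3]
    - [0, 0, 62.6, -49, 366, 0, 0.3]
    - [0, 0, 62.6, -49, 366, 0, 0.3]
    - [0, 0, 62.6, -49, 366, 0, 0.3]
    - [0, 0, 62.6, -49, 366, 0, 0.3]
    - [0, 0, 62.6, -49, 366, 0, 0.3]

```text
t: 7.38
tcp_pos: [0.4503, 0.192, 0.1498]
tool_rot: [0.464, 0.886, -0.001, -0.001]
force: [0.1, 0.4, -0.3]
finger_gap: 0.702
gripper_force: 0.0
```

```bash
python3 -c "
from h import *
go(454.8,187.3,124.5)"
```

```text
tcp [450.3 192.  149.8] yaw 124.74 -> shift [-6.4  1.  -0. ] turn 0.24226331402120138 q6 -0.43 gap 0.7015698536203716
```

Emit:
move_arm:
  rows:
    - [0, 0, 0, -6, 1, 40, 0.3]
    - [0, 0, 0, -6, 1, 80, 0.3]
    - [0, 0, 0, -6, 1, 106, 0.3]
    - [0, 0, 0, -6, 1, 106, 0.3]
    - [0, 0, 0, -6, 1, 106, 0.8]
    - [0, 0, 0, -6, 1, 106, 0.8]
    - [0, 0, 0, -6, 1, 106, 0.8]
    - [0, 0, 0, -6, 1, 106, 0.8]
    - [0, 0, 0, -6, 1, 106, 0.8]
    - [0, 0, 0, -6, 1, 106, 0.8]

```text
t: 8.22
tcp_pos: [0.4566, 0.1852, 0.0464]
tool_rot: [0.466, 0.885, 0.001, 0.001]
force: [0.2, -0.3, -1.2]
finger_gap: 0.392
gripper_force: 34.7
```

Emit:
move_arm:
  rows:
    - [0, 0, 0, 0, 0, -20, 0.8]
    - [0, 0, 0, 0, 0, -55, 0.8]
    - [0, 0, 0, 0, 0, -90, 0.8]
    - [0, 0, 0, 0, 0, -120, 0.8]
    - [0, 0, 0, 0, 0, -120, 0.8]

```text
t: 8.63
tcp_pos: [0.4592, 0.186, 0.171]
tool_rot: [0.465, 0.885, 0.004, 0.005]
force: [0.9, 0.1, -1.0]
finger_gap: 0.392
gripper_force: 34.8
```

```bash
python3 -c "
from h import *
go(458,-268.7,187)"
```

```text
tcp [459.2 186.  171. ] yaw 124.53 -> shift [-373.8 -258.8   -0.9] turn -62.46673655746102 q6 -0.44 gap 0.39249627419391664
```

Emit:
move_arm:
  rows:
    - [0, 0, -62.5, -374, -259, 0, 0.8]
    - [0, 0, -62.5, -374, -259, 0, 0.8]
    - [0, 0, -62.5, -374, -259, 0, 0.8]
    - [0, 0, -62.5, -374, -259, 0, 0.8]
    - [0, 0, -62.5, -374, -259, 0, 0.8]
    - [0, 0, -62.5, -374, -259, 0, 0.8]
    - [0, 0, -62.5, -374, -259, 0, 0.8]
    - [0, 0, -62.5, -374, -259, 0, 0.8]
    - [0, 0, -62.5, -374, -259, 0, 0.8]
    - [0, 0, -62.5, -374, -259, 0, 0.8]
    - [0, 0, -62.5, -374, -259, 0, 0.8]
    - [0, 0, -62.5, -374, -259, 0, 0.8]

```text
t: 9.63
tcp_pos: [0.4538, -0.2594, 0.1651]
tool_rot: [-0.061, 0.998, 0.0, -0.0]
force: [1.1, -0.0, -0.7]
finger_gap: 0.392
gripper_force: 34.8
```

```bash
python3 -c "
from h import *
go(458,-268.7,187)"
```

```text
tcp [ 453.8 -259.4  165.1] yaw -172.95 -> shift [-3.  -9.7 -0. ] turn 0.0480421455325768 q6 -2.43 gap 0.3920103714732719
```

Emit:
move_arm:
  rows:
    - [0, 0, 0, -3, -10, 30, 0.8]
    - [0, 0, 0, -3, -10, 65, 0.8]
    - [0, 0, 0, -3, -10, 100, 0.8]
    - [0, 0, 0, -3, -10, 115, 0.8]
    - [0, 0, 0, -3, -10, 119, 0.8]
    - [0, 0, 0, -3, -10, 121, 0.8]
    - [0, 0, 0, -3, -10, 122, 0.8]
    - [0, 0, 0, -3, -10, 123, 0.8]

```text
t: 10.3
tcp_pos: [0.4597, -0.2681, 0.0435]
tool_rot: [-0.061, 0.998, -0.001, 0.001]
force: [-0.9, 0.1, -0.9]
finger_gap: 0.387
gripper_force: 34.8
```

Emit:
move_arm:
  rows:
    - [0, 0, 0, 0, 0, 1, 0.8]
    - [0, 0, 0, 0, 0, 1.5, 0.8]
    - [0, 0, 0, 0, 0, 1.5, 0.4]
    - [0, 0, 0, 0, 0, 1.5, 0.4]
    - [0, 0, 0, 0, 0, 1.5, 0.4]
    - [0, 0, 0, 0, 0, -40, 0.4]
    - [0, 0, 0, 0, 0, -80, 0.4]
    - [0, 0, 0, 0, 0, -120, 0.4]
    - [0, 0, 0, 0, 0, -130, 0.4]
    - [0, 0, 0, 0, 0, -130, 0.4]

```text
t: 11.13
tcp_pos: [0.4606, -0.269, 0.1759]
tool_rot: [-0.061, 0.998, -0.003, 0.003]
force: [0.9, -0.0, -0.4]
finger_gap: 0.601
gripper_force: 0.0
```

```bash
python3 - <<'E'
from h import *
for n in ('top','side'):
    s=snap(n,n+'2.png'); P=cloud(s)
    print(n,'wagon',rect(near(P,np.array((.458,-.268)),.05,.025,.06)),'tank',rect(near(P,np.array((.579,.046)),.05,.02,.062)))
    B=near(P,np.array((.437,.226)),.13,.007,.016); np.save('curve_'+n,B); print('curve',len(B),rect(B))
E
```

```text
top wagon (array([ 456.8, -268.5]), np.float64(6.0), array([59.6, 33.9]), 465) tank (array([580. ,  45.3]), np.float64(85.0), array([56.6, 32.5]), 474)
curve 1943 (array([439.5, 227.9]), np.float64(-65.5), array([186.2,  53.9]), 1943)
side wagon (array([ 455.9, -267.4]), np.float64(7.5), array([59.3, 38.2]), 379) tank (array([578.6,  49.7]), np.float64(84.5), array([56.5, 31.1]), 544)
curve 2570 (array([438. , 230.3]), np.float64(-66.5), array([187.2,  54.6]), 2570)
```

View pics/side2.png

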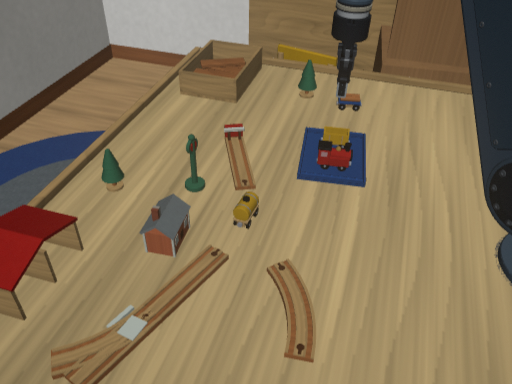

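```bash
cat >> h.py <<'E'
from scipy.optimize import least_squares
def curve_fit(B, guess_bulge):
    """B points on the curve; guess_bulge = world dir of -x of the curve"""
    m=B[:,:2].mean(0); g=np.array(guess_bulge)/np.linalg.norm(guess_bulge)
    c=m-.24*g
    f=lambda c: np.hypot(*(B[:,:2]-c).T)-.24
    c=least_squares(f,c,loss='soft_l1',f_scale=.03).x
    for _ in range(5):
        r=np.hypot(*(B[:,:2]-c).T); k=abs(r-.24)<.026
        th=np.arctan2(*(B[k,:2]-c).T[::-1]); t0=np.arctan2(g[1],g[0]); th=(th-t0+np.pi)%(2*np.pi)-np.pi
        ok=abs(th)<.6
        c=least_squares(lambda c:np.hypot(*(B[k][ok][:,:2]-c).T)-.24,c).x
    l,h=np.percentile(th[ok],[1,99]); t=t0+(l+h)/2
    o=c+.24*np.array([np.cos(t),np.sin(t)])
    return o*1000, np.degrees(t)%360-180, np.degrees(h-l), np.std(r[k])*1000   # yaw: x axis opposite to the bulge
def track(P,end,yaw,L=.16):
    """refine end-face point and yaw (deg, away from the gap)"""
    end=np.array(end,float)
    for _ in range(6):
        u=np.array([np.cos(np.radians(yaw)),np.sin(np.radians(yaw))]); n=np.array([-u[1],u[0]])
        Q=P.reshape(-1,3); Q=Q[(Q[:,2]>.006)&(Q[:,2]<.017)]
        d=Q[:,:2]-end; a=d@u; b=d@n
        k=(a>.015)&(a<L-.01)&(abs(b)<.028)
        # edges per 8 mm slice
        A=[];C=[]
        for s in np.arange(.015,L-.02,.008):
            q=k&(a>=s)&(a<s+.008)
            if q.sum()>15: l,h=np.percentile(b[q],[3,97]); A.append(s+.004); C.append((l+h)/2)
        p=np.polyfit(A,C,1); yaw+=np.degrees(np.arctan(p[0])); end=end+p[1]*n
        e=(abs(b)<.018)&(a>-.03)&(a<.05); ends=np.sort(a[e]); 
        hst,ed=np.histogram(ends,np.arange(-.03,.05,.0005)); full=np.convolve(hst,np.ones(6)/6,'same'); ref=np.median(full[ed[:-1]>.01]); i=np.argmax(full>ref/2)
        end=end+ed[i]*u
    return end*1000,yaw
def slots(e,yaw,side):
    a=np.radians(yaw); M=np.array([[np.cos(a),-np.sin(a)],[np.sin(a),np.cos(a)]])
    return e+M@np.array([-99,-18 if side=='L' else 18]), yaw+(-67.5 if side=='L' else 67.5)
E
python3 - <<'E'
from h import *
for n in('top','side'):
    P=cloud(snap(n)); B=np.load('curve_%s.npy'%n)
    print(n,'curve',curve_fit(B,(-1,-.5)))
    print(n,'curve2',curve_fit(B,(1,.5)))
    l=track(P,(.59,.13),72,.15); r=track(P,(.61,-.045),-64,.15)
    print('L',l,slots(*l,'L')); print('R',r,slots(*r,'R'))
E
```

```text
top curve (array([432.40940735, 224.62471146]), np.float64(24.590423798549125), np.float64(44.79824111755477), np.float64(12.756615166656685))
top curve2 (array([443.1083775 , 229.59866799]), np.float64(-155.2746697435862), np.float64(43.89745314656092), np.float64(13.179601917580596))
L (array([598.50323063, 149.30996029]), np.float64(71.3306346543743)) (array([583.86555586,  49.75726832]), np.float64(3.8306346543742933))
R (array([611.27282602, -45.49177357]), np.float64(-63.72413004713675)) (array([583.58627297,  51.24733321]), np.float64(3.7758699528632533))
side curve (array([431.25451055, 226.64133351]), np.float64(24.570701826151094), np.float64(44.80253231703208), np.float64(12.882048612522963))
side curve2 (array([441.92882669, 233.11230886]), np.float64(-157.07011772956474), np.float64(44.23307719929955), np.float64(13.082219570311743))
L (array([597.22106516, 151.30904929]), np.float64(71.30582476010187)) (array([582.54028402,  51.76270498]), np.float64(3.8058247601018707))
R (array([610.0846538 , -42.17640546]), np.float64(-63.59858370011591)) (array([582.18619293,  54.50180244]), np.float64(3.90141629988409))
```

```bash
python3 -c "
from h import *
go(579.3,47.5,84.7)"
```

```text
tcp [ 457.7 -266.6  170.7] yaw -173.0 -> shift [-159.   296.9    0.5] turn -77.7002074283127 q6 -2.43 gap 0.6001672885356745
```

Emit:
move_arm:
  rows:
    - [0, 0, 102.3, -159, 297, 0, 0.3]
    - [0, 0, 102.3, -159, 297, 0, 0.3]
    - [0, 0, 102.3, -159, 297, 0, 0.3]
    - [0, 0, 102.3, -159, 297, 0, 0.3]
    - [0, 0, 102.3, -159, 297, 0, 0.3]
    - [0, 0, 102.3, -159, 297, 0, 0.3]
    - [0, 0, 102.3, -159, 297, 0, 0.3]
    - [0, 0, 102.3, -159, 297, 0, 0.3]
    - [0, 0, 102.3, -159, 297, 0, 0.3]
    - [0, 0, 102.3, -159, 297, 0, 0.3]
    - [0, 0, 102.3, -159, 297, 0, 0.3]
    - [0, 0, 102.3, -159, 297, 0, 0.3]

```text
t: 12.33
tcp_pos: [0.5791, 0.048, 0.1696]
tool_rot: [0.597, 0.802, -0.001, -0.002]
force: [-0.4, -1.0, -0.2]
finger_gap: 0.701
gripper_force: 0.0
```

```bash
python3 -c "
from h import *
go(579.3,47.5,84.7)"
```

```text
tcp [579.1  48.  169.6] yaw 106.62 -> shift [-0.5 -0.  -0. ] turn 21.920223270626806 q6 -0.4 gap 0.7005980476424749
```

Emit:
move_arm:
  rows:
    - [0, 0, 21.9, 0, 0, 0, 0.3]
    - [0, 0, 21.9, 0, 0, 20, 0.3]
    - [0, 0, 21.9, 0, 0, 40, 0.3]
    - [0, 0, 21.9, 0, 0, 70, 0.3]
    - [0, 0, 21.9, 0, 0, 105, 0.3]
    - [0, 0, 21.9, 0, 0, 126, 0.3]
    - [0, 0, 21.9, 0, 0, 126, 0.3]
    - [0, 0, 21.9, 0, 0, 126, 0.8]
    - [0, 0, 21.9, 0, 0, 126, 0.8]
    - [0, 0, 21.9, 0, 0, 126, 0.8]
    - [0, 0, 21.9, 0, 0, 126, 0.8]
    - [0, 0, 21.9, 0, 0, 126, 0.8]

```text
t: 13.33
tcp_pos: [0.5811, 0.0466, 0.0476]
tool_rot: [0.738, 0.675, 0.001, 0.001]
force: [-0.3, -0.1, -0.1]
finger_gap: 0.384
gripper_force: 30.6
```

```bash
python3 -c "
from h import *
go(631.7,249.7,71.3)"
```

```text
tcp [581.1  46.6  47.6] yaw 84.95 -> shift [2.068e+02 3.250e+01 1.000e-01] turn 13.651452786058371 q6 -0.02 gap 0.3835977046644652
```

Emit:
move_arm:
  rows:
    - [0, 0, 0, 0, 0, -20, 0.8]
    - [0, 0, 0, 0, 0, -50, 0.8]
    - [0, 0, 0, 0, 0, -80, 0.8]
    - [0, 0, 13.6, 30, 5, -80, 0.8]
    - [0, 0, 13.6, 60, 10, -80, 0.8]
    - [0, 0, 13.6, 90, 15, -80, 0.8]
    - [0, 0, 13.6, 120, 20, -80, 0.8]
    - [0, 0, 13.6, 160, 26, -80, 0.8]
    - [0, 0, 13.6, 190, 30, -80, 0.8]
    - [0, 0, 13.6, 207, 32.5, -80, 0.8]
    - [0, 0, 13.6, 207, 32.5, -80, 0.8]
    - [0, 0, 13.6, 207, 32.5, -80, 0.8]

```text
t: 14.33
tcp_pos: [0.6307, 0.251, 0.1268]
tool_rot: [0.812, 0.584, 0.0, 0.0]
force: [-0.2, -0.7, -0.3]
finger_gap: 0.389
gripper_force: 30.7
```

```bash
python3 -c "
from h import *
go(631.7,249.7,71.3)
s=snap('side'); B=s['img'][100:384,:300,::-1]
cv2.imwrite('pics/tank.png',cv2.resize(B,None,fx=2,fy=2))"
```

```text
tcp [630.7 251.  126.8] yaw 71.48 -> shift [-0.9  1.4  0. ] turn 0.1848543213218079 q6 0.54 gap 0.38917119784671494
```

View pics/tank.png

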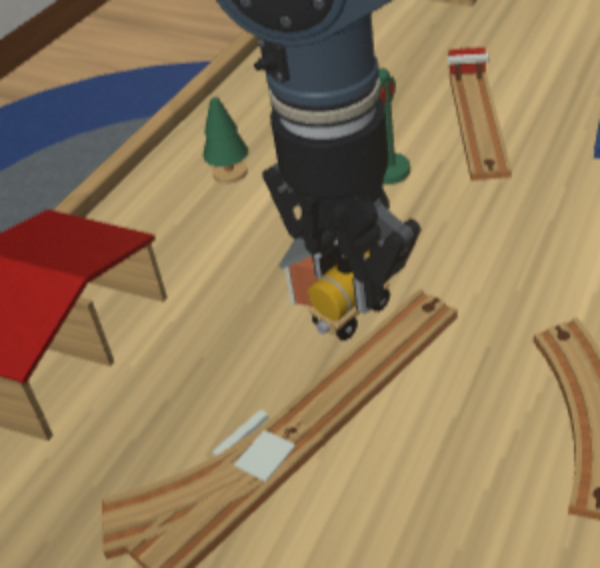

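The tank wagon is held, roughly upright, above the left track at (335,295) in the crop. Now I lower it.

Emit:
move_arm:
  rows:
    - [0, 0, 0, -1, 1.5, 25, 0.8]
    - [0, 0, 0, -1, 1.5, 50, 0.8]
    - [0, 0, 0, -1, 1.5, 64, 0.8]
    - [0, 0, 0, -1, 1.5, 67, 0.8]
    - [0, 0, 0, -1, 1.5, 69, 0.8]
    - [0, 0, 0, -1, 1.5, 70, 0.8]
    - [0, 0, 0, -1, 1.5, 70, 0.8]

```text
t: 14.97
tcp_pos: [0.6329, 0.2484, 0.0574]
tool_rot: [0.812, 0.583, 0.001, 0.0]
force: [0.7, 0.7, -0.8]
finger_gap: 0.385
gripper_force: 30.7
```

Emit:
move_arm:
  rows:
    - [0, 0, 0, 0, 0, 1, 0.8]
    - [0, 0, 0, 0, 0, 2, 0.8]
    - [0, 0, 0, 0, 0, 2, 0.8]

```text
t: 15.22
tcp_pos: [0.6329, 0.2488, 0.0556]
tool_rot: [0.812, 0.583, 0.001, 0.001]
force: [-0.1, 0.3, 1.8]
finger_gap: 0.386
gripper_force: 31.0
```

Emit:
move_arm:
  rows:
    - [0, 0, 0, 0, 0, 1, 0.4]
    - [0, 0, 0, 0, 0, 1, 0.4]
    - [0, 0, 0, 0, 0, 1, 0.4]
    - [0, 0, 0, 0, 0, -35, 0.4]
    - [0, 0, 0, 0, 0, -70, 0.3]
    - [0, 0, 0, 0, 0, -100, 0.3]
    - [0, 0, 0, 0, 0, -100, 0.3]

```text
t: 15.8
tcp_pos: [0.6363, 0.2497, 0.1615]
tool_rot: [0.812, 0.583, 0.006, 0.003]
force: [0.9, 0.4, 0.9]
finger_gap: 0.703
gripper_force: 0.0
```

```bash
python3 - <<'E'
from h import *
go(431.8,225.6,114.6)
for n in('top','side'):
    P=cloud(snap(n)); Q=near(P,np.array((.632,.25)),.045,.022,.08); print(n,rect(Q),np.percentile(Q[:,2],99))
    B=near(P,np.array((.437,.226)),.13,.007,.016);print(curve_fit(B,(-1,-.5)))
    Q=Q=near(P,np.array((.632,.25)),.015,.055,.08); print(len(Q),Q.mean(0) if len(Q) else 0)
E
```

```text
tcp [636.3 249.7 161.5] yaw 71.37 -> shift [ -88.1 -186.    -2.7] turn -43.23480678279708 q6 0.54 gap 0.7031845216673319
top (array([632.1, 245.7]), np.float64(70.5), array([59.1, 32.6]), 551) 0.06775764991087313
(array([432.4524589 , 224.59235612]), np.float64(24.626663734493604), np.float64(44.98480189823742), np.float64(12.789365391188227))
166 [0.6320587  0.2494355  0.06182563]
side (array([631.2, 253.3]), np.float64(68.0), array([60.2, 30.2]), 967) 0.06522742530983867
(array([431.32214674, 226.71239167]), np.float64(24.58985050367633), np.float64(44.78950430416607), np.float64(12.884868976383046))
194 [0.62968751 0.25177195 0.06051095]
```

Emit:
move_arm:
  rows:
    - [0, 0, -43.2, -88, -186, 0, 0.15]
    - [0, 0, -43.2, -88, -186, 0, 0.15]
    - [0, 0, -43.2, -88, -186, 0, 0.15]
    - [0, 0, -43.2, -88, -186, 0, 0.15]
    - [0, 0, -43.2, -88, -186, 0, 0.15]
    - [0, 0, -43.2, -88, -186, 0, 0.15]
    - [0, 0, -43.2, -88, -186, 30, 0.15]
    - [0, 0, -43.2, -88, -186, 60, 0.15]
    - [0, 0, -43.2, -88, -186, 80, 0.15]
    - [0, 0, -43.2, -88, -186, 80, 0.15]
  squeeze: 40

```text
t: 16.73
tcp_pos: [0.4241, 0.2237, 0.0702]
tool_rot: [0.541, 0.841, -0.004, -0.004]
force: [-0.1, -0.2, -0.6]
finger_gap: 0.849
gripper_force: 0.0
```

```bash
python3 -c "
from h import *
go(431.8,225.6,114.6)"
```

```text
tcp [424.1 223.7  70.2] yaw 114.54 -> shift [-1.4  7.8 -0.1] turn -0.060198102623957084 q6 -0.18 gap 0.8485773986256647
```

Emit:
move_arm:
  rows:
    - [0, 0, 0, -1.5, 7, 0, 0.15]
    - [0, 0, 0, -1.5, 7, 20, 0.15]
    - [0, 0, 0, -1.5, 7, 32, 0.15]
    - [0, 0, 0, -1.5, 7, 36, 0.15]
    - [0, 0, 0, -1.5, 7, 36, 0.15]

```text
t: 17.15
tcp_pos: [0.435, 0.2263, 0.0383]
tool_rot: [0.541, 0.841, -0.0, -0.0]
force: [-0.8, 1.4, 0.3]
finger_gap: 0.852
gripper_force: 0.0
```

```bash
python3 -c "
from h import *
go(431.8,225.6,114.6); print(state()[0]['force'],state()[0]['tool_rot'])"
```

```text
tcp [435.  226.3  38.3] yaw 114.55 -> shift [ 0.7 -3.2  0. ] turn -0.0541296434479932 q6 -0.18 gap 0.8524692936289998
[-0.75092898  1.43992101  0.25740744] [ 5.40637759e-01  8.41255491e-01 -8.01082867e-05 -7.88549742e-05]
```

Emit:
move_arm:
  rows:
    - [0, 0, 0, 0.5, -3, 6, 0.15]
    - [0, 0, 0, 0.5, -3, 10, 0.15]
    - [0, 0, 0, 0.5, -3, 10, 0.15]
    - [0, 0, 0, 0.5, -3, 10, 0.15]

```text
t: 17.48
tcp_pos: [0.4318, 0.2254, 0.0285]
tool_rot: [0.541, 0.841, 0.0, 0.0]
force: [0.1, -0.1, 1.3]
finger_gap: 0.85
gripper_force: 0.0
```

```bash
python3 -c "
from h import *
go(431.8,225.6,114.6); print(state()[0]['force'])"
```

```text
tcp [431.8 225.4  28.5] yaw 114.55 -> shift [0.1 0.1 0. ] turn -0.05011715429490948 q6 -0.18 gap 0.8501000367843577
[ 0.06186051 -0.06319607  1.28824016]
```

Emit:
move_arm:
  rows:
    - [0, 0, 0, 0, 0, 0.5, 0.3]
    - [0, 0, 0, 0, 0, 0.5, 0.8]
    - [0, 0, 0, 0, 0, 0.5, 0.8]
    - [0, 0, 0, 0, 0, 0.5, 0.8]
    - [0, 0, 0, 0, 0, 0.5, 0.8]
    - [0, 0, 0, 0, 0, 0.5, 0.8]
    - [0, 0, 0, 0, 0, 0.5, 0.8]
    - [0, 0, 0, 0, 0, 0.5, 0.8]

```text
t: 18.15
tcp_pos: [0.4319, 0.2255, 0.0284]
tool_rot: [0.541, 0.841, 0.0, 0.0]
force: [-0.5, -0.2, 6.1]
finger_gap: 0.5
gripper_force: 40.7
```

Emit:
move_arm:
  rows:
    - [0, 0, 0, 0, 0, -10, 0.8]
    - [0, 0, 0, 0, 0, -25, 0.8]
    - [0, 0, 0, 0, 0, -50, 0.8]
    - [0, 0, 0, 0, 0, -80, 0.8]
    - [0, 0, 0, 0, 0, -90, 0.8]
    - [0, 0, 0, 0, 0, -90, 0.8]
    - [0, 0, 0, 0, 0, -90, 0.8]

```text
t: 18.73
tcp_pos: [0.4318, 0.2255, 0.1182]
tool_rot: [0.541, 0.841, 0.0, 0.0]
force: [-0.8, -0.0, -1.2]
finger_gap: 0.5
gripper_force: 41.2
```

```bash
python3 - <<'E'
from h import *
st,p,a=state(); print(p,a,st['finger_gap'])
for n in('top','side'):
    s=snap(n,n+'4.png');P=cloud(s); 
    B=near(P,np.array((.437,.226)),.13,p[2]/1000-.03,p[2]/1000-.002); print(len(B),np.percentile(B[:,2],[5,50,95]))
E
```

```text
[431.82819236 225.46513095 118.23546201] 114.548980866444 0.5002467930751187
1408 [0.09753353 0.10138705 0.10427215]
2552 [0.09546599 0.09956933 0.10472611]
```

View pics/side4.png

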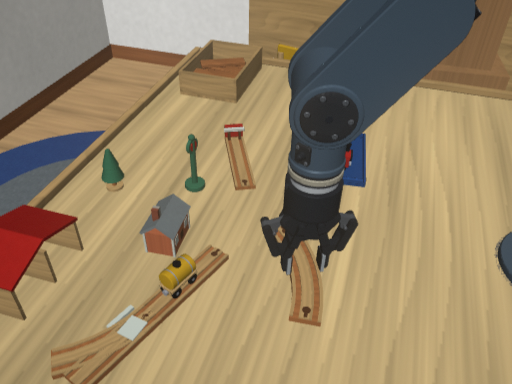

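```bash
python3 -c "
from h import *
go(583,51.5,93.8)"
```

```text
tcp [430.9 225.2 116.9] yaw 114.54 -> shift [-2.212e+02  6.620e+01 -2.000e-01] turn 20.74178396427854 q6 -0.18 gap 0.5009549449386264
```

Emit:
move_arm:
  rows:
    - [0, 0, 4, -30, 9, 0, 0.8]
    - [0, 0, 8, -65, 19.5, 0, 0.8]
    - [0, 0, 12, -100, 30, 0, 0.8]
    - [0, 0, 16, -135, 40, 0, 0.8]
    - [0, 0, 20, -170, 51, 0, 0.8]
    - [0, 0, 20.7, -200, 60, 0, 0.8]
    - [0, 0, 20.7, -221, 66, 0, 0.8]
    - [0, 0, 20.7, -221, 66, 0, 0.8]
    - [0, 0, 20.7, -221, 66, 0, 0.8]
    - [0, 0, 20.7, -221, 66, 0, 0.8]

```text
t: 19.67
tcp_pos: [0.5817, 0.0523, 0.1161]
tool_rot: [0.683, 0.73, -0.001, -0.002]
force: [-0.4, 0.3, -0.9]
finger_gap: 0.501
gripper_force: 41.1
```

```bash
python3 -c "
from h import *
go(583,51.5,93.8)"
```

```text
tcp [581.7  52.3 116.1] yaw 93.83 -> shift [-0.9  1.3 -0. ] turn 0.03220946201970776 q6 -0.17 gap 0.5008018704292199
```

Emit:
move_arm:
  rows:
    - [0, 0, 0, -1, 1, 25, 0.8]
    - [0, 0, 0, -1, 1, 50, 0.8]
    - [0, 0, 0, -1, 1, 65, 0.8]
    - [0, 0, 0, -1, 1, 65, 0.8]
    - [0, 0, 0, -1, 1, 65, 0.8]
    - [0, 0, 0, -1, 1, 65, 0.8]
    - [0, 0, 0, -1, 1, 65, 0.8]

```text
t: 20.25
tcp_pos: [0.5852, 0.0514, 0.0539]
tool_rot: [0.683, 0.731, 0.001, 0.001]
force: [0.3, -0.3, -1.2]
finger_gap: 0.499
gripper_force: 41.1
```

```bash
python3 - <<'E'
from h import *
go(583,51.5,93.8)
for n in('top','side'):
    P=cloud(snap(n)); B=near(P,np.array((.583,.052)),.12,.026,.043); print(n,len(B),curve_fit(B,(-1,-.07)),B[:,2].mean())
E
```

```text
tcp [585.2  51.4  53.9] yaw 93.89 -> shift [ 0.3 -2.1 -0. ] turn 0.09274112952357427 q6 -0.17 gap 0.49873372170685565
top 379 (array([576.75175977,  48.74610101]), np.float64(7.867210685493035), np.float64(46.66983897046944), np.float64(11.416432457561823)) 0.036544984222561375
side 1463 (array([585.56377879,  63.22565653]), np.float64(5.1723917996660305), np.float64(40.57326090040319), np.float64(13.013069352116375)) 0.03513587015202906
```

Emit:
move_arm:
  rows:
    - [0, 0, 0, 0, -2, 8, 0.8]
    - [0, 0, 0, 0, -2, 16, 0.8]
    - [0, 0, 0, 0, -2, 22, 0.8]
    - [0, 0, 0, 0, -2, 24, 0.8]
    - [0, 0, 0, 0, -2, 24, 0.8]
    - [0, 0, 0, 0, -2, 24, 0.8]

```text
t: 20.85
tcp_pos: [0.5819, 0.0507, 0.0285]
tool_rot: [0.683, 0.73, -0.001, -0.001]
force: [-1.6, -0.1, 1.5]
finger_gap: 0.502
gripper_force: 41.4
```

```bash
python3 - <<'E'
from h import *
go(583,51.5,93.8); print(state()[0]['force'])
E
```

```text
tcp [581.9  50.7  28.5] yaw 93.85 -> shift [ 0.7  1.2 -0. ] turn 0.04785731069368637 q6 -0.17 gap 0.501767057355779
[-1.55915159 -0.12903071  1.45309501]
```

Emit:
move_arm:
  rows:
    - [0, 0, 0, 0, 0.5, 0, 0.3]
    - [0, 0, 0, 0, 0.5, 0, 0.3]
    - [0, 0, 0, 0, 0.5, 0, 0.3]
    - [0, 0, 0, 0, 0.5, 0, 0.3]
    - [0, 0, 0, 0, 0.5, -20, 0.3]
    - [0, 0, 0, 0, 0.5, -60, 0.3]
    - [0, 0, 0, 0, 0.5, -100, 0.3]
    - [0, 0, 0, 0, 0.5, -140, 0.3]
    - [0, 0, 0, 0, 0.5, -140, 0.3]

```text
t: 21.6
tcp_pos: [0.5882, 0.0505, 0.1766]
tool_rot: [0.683, 0.731, 0.005, 0.006]
force: [1.2, 0.4, 0.5]
finger_gap: 0.698
gripper_force: 0.0
```

```bash
python3 - <<'E'
from h import *
go(455,-268,187)
for n in('top','side'):
    s=snap(n,n+'5.png');P=cloud(s); B=near(P,np.array((.583,.052)),.099,.007,.016); print(n,len(B),curve_fit(B,(-1,-.07)),np.std(B[:,2]))
    print('wagon',rect(near(P,np.array((.458,-.268)),.05,.025,.06)),'loco',rect(near(P,np.array((.446,-.18)),.05,.025,.08)))
E
```

```text
tcp [588.2  50.5 176.6] yaw 93.86 -> shift [-308.8 -154.3   -1.6] turn 86.86153273507989 q6 -0.17 gap 0.6979371376935392
top 774 (array([576.68370018,  50.15673727]), np.float64(5.531019379626258), np.float64(46.31946516959638), np.float64(10.996456548406105)) 0.001831516803891963
wagon (array([ 456.9, -268.8]), np.float64(7.0), array([59.4, 34.2]), 616) loco (array([ 445.6, -180.9]), np.float64(7.5), array([75.5, 33.7]), 751)
side 1424 (array([580.93782024,  51.47439809]), np.float64(4.194261168225324), np.float64(45.18157844136065), np.float64(12.993788100914903)) 0.0015808842595649382
wagon (array([ 456. , -267.5]), np.float64(6.5), array([59.1, 38.5]), 381) loco (array([ 444.4, -177.1]), np.float64(6.5), array([74.2, 33.1]), 662)
```

View pics/side5.png

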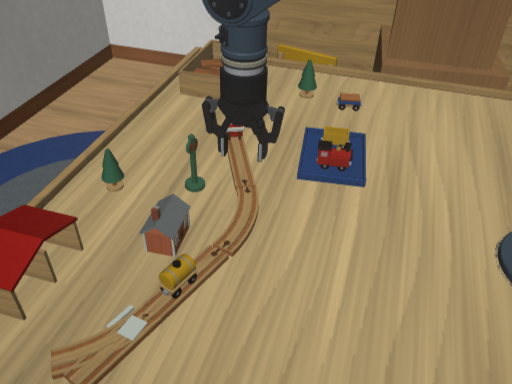

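The curve lies in the gap at (240,205) with its ends meeting both tracks. The tank wagon stands on the left track at (178,272). Next I collect the open wagon.

Emit:
move_arm:
  rows:
    - [0, 0, 86.9, -309, -154, 0, 0.3]
    - [0, 0, 86.9, -309, -154, 0, 0.3]
    - [0, 0, 86.9, -309, -154, 0, 0.3]
    - [0, 0, 86.9, -309, -154, 0, 0.3]
    - [0, 0, 86.9, -309, -154, 0, 0.3]
    - [0, 0, 86.9, -309, -154, 0, 0.3]
    - [0, 0, 86.9, -309, -154, 0, 0.3]
    - [0, 0, 86.9, -309, -154, 0, 0.3]
    - [0, 0, 86.9, -309, -154, 0, 0.3]
    - [0, 0, 86.9, -309, -154, 0, 0.4]
    - [0, 0, 86.9, -309, -154, 0, 0.4]
    - [0, 0, 86.9, -309, -154, 0, 0.4]
  squeeze: 30

```text
t: 22.7
tcp_pos: [0.4488, -0.2677, 0.1668]
tool_rot: [0.998, 0.065, -0.002, -0.002]
force: [-0.5, 0.3, 0.0]
finger_gap: 0.599
gripper_force: 0.0
```

```bash
python3 - <<'E'
from h import *
go(456.5,-268.3,7)
for n in('top','side'):
    s=snap(n);P=cloud(s); B=near(P,np.array((.583,.052)),.098,.007,.016); print(n,len(B),curve_fit(B,(-1,-.07)),np.std(B[:,2]))
    l=track(P,(.598,.15),71.3,.07); r=track(P,(.61,-.045),-64,.15)
    print(slots(*l,'L'),slots(*r,'R'),l,r)
E
```

```text
tcp [ 448.8 -267.7  166.8] yaw 7.45 -> shift [ 7.6  1.6 -0. ] turn 0.44874246546683594 q6 0.69 gap 0.5991677150133833
top 1823 (array([581.95505826,  50.17501788]), np.float64(3.909761209764838), np.float64(44.50411684481872), np.float64(12.787327456534138)) 0.0019130953316952406
(array([ 602.94086208, -119.47967341]), np.float64(23.9684701000632)) (array([554.87949316, 196.03177778]), np.float64(-6.43296285505356)) (array([582.40971726, -20.97347009]), np.float64(91.4684701000632)) (array([564.98202375,  95.9171491 ]), np.float64(-73.93296285505356))
side 1388 (array([580.87866783,  52.58639264]), np.float64(3.876568841529945), np.float64(44.54279316191208), np.float64(12.980003565269373)) 0.0015584424158318507
(array([ 605.57903151, -108.50670666]), np.float64(25.604148447051486)) (array([555.57050388, 204.72577393]), np.float64(-7.756553360965711)) (array([582.24448199, -10.62668419]), np.float64(93.10414844705149)) (array([563.35779538, 104.40449956]), np.float64(-75.25655336096571))
```

Emit:
move_arm:
  rows:
    - [0, 0, 0.4, 7, 1, 20, 0.4]
    - [0, 0, 0.4, 7, 1, 60, 0.4]
    - [0, 0, 0.4, 7, 1, 100, 0.4]
    - [0, 0, 0.4, 7, 1, 123, 0.4]
    - [0, 0, 0.4, 7, 1, 123, 0.4]
    - [0, 0, 0.4, 7, 1, 123, 0.8]
    - [0, 0, 0.4, 7, 1, 123, 0.8]
    - [0, 0, 0.4, 7, 1, 123, 0.8]
    - [0, 0, 0.4, 7, 1, 123, 0.8]
    - [0, 0, 0.4, 7, 1, 123, 0.8]

```text
t: 23.63
tcp_pos: [0.458, -0.2684, 0.0473]
tool_rot: [0.998, 0.066, 0.001, 0.001]
force: [-0.4, 0.1, -0.4]
finger_gap: 0.389
gripper_force: 35.5
```

Emit:
move_arm:
  rows:
    - [0, 0, 0, 0, 0, -20, 0.8]
    - [0, 0, 0, 0, 0, -55, 0.8]
    - [0, 0, 0, 0, 0, -90, 0.8]
    - [0, 0, 0, 0, 0, -120, 0.8]
    - [0, 0, 0, 0, 0, -120, 0.8]

```text
t: 24.05
tcp_pos: [0.4602, -0.2703, 0.1723]
tool_rot: [0.998, 0.066, 0.005, 0.005]
force: [1.4, 0.2, -0.8]
finger_gap: 0.39
gripper_force: 35.7
```

```bash
python3 - <<'E'
from h import *
o=np.array([581.4,51.4]);a=np.radians(3.9);M=np.array([[np.cos(a),-np.sin(a)],[np.sin(a),np.cos(a)]])
for y in(44,-44): print(o+M@[4,y])
w=o+M@[4,44]; go(*w,83.6)
E
```

```text
[582.39806433  95.57016943]
[588.3834099    7.77395289]
tcp [ 460.2 -270.3  172.3] yaw 7.54 -> shift [ 169.1 -346.6   -2.1] turn -76.05847093082008 q6 0.7 gap 0.3901819113042659
```

Emit:
move_arm:
  rows:
    - [0, 0, -76, 169, -347, 0, 0.8]
    - [0, 0, -76, 169, -347, 0, 0.8]
    - [0, 0, -76, 169, -347, 0, 0.8]
    - [0, 0, -76, 169, -347, 0, 0.8]
    - [0, 0, -76, 169, -347, 0, 0.8]
    - [0, 0, -76, 169, -347, 0, 0.8]
    - [0, 0, -76, 169, -347, 0, 0.8]
    - [0, 0, -76, 169, -347, 0, 0.8]
    - [0, 0, -76, 169, -347, 0, 0.8]
    - [0, 0, -76, 169, -347, 0, 0.8]
    - [0, 0, -76, 169, -347, 0, 0.8]
    - [0, 0, -76, 169, -347, 0, 0.8]

```text
t: 25.05
tcp_pos: [0.5793, 0.0998, 0.1658]
tool_rot: [0.745, 0.668, 0.0, 0.0]
force: [-0.1, 0.3, -1.7]
finger_gap: 0.39
gripper_force: 35.6
```

Emit:
move_arm:
  rows:
    - [0, 0, 0, 0, 0, 35, 0.8]
    - [0, 0, 0, 0, 0, 70, 0.8]
    - [0, 0, 0, 0, 0, 90, 0.8]
    - [0, 0, 0, 0, 0, 90, 0.8]
    - [0, 0, 0, 0, 0, 90, 0.8]
    - [0, 0, 0, 0, 0, 90, 0.8]

```text
t: 25.55
tcp_pos: [0.5804, 0.0977, 0.077]
tool_rot: [0.747, 0.665, 0.001, 0.001]
force: [-0.4, 0.0, 0.6]
finger_gap: 0.396
gripper_force: 35.6
```

```bash
python3 - <<'E'
from h import *
go(582.4,95.6,83.6)
E
```

```text
tcp [580.4  97.7  77. ] yaw 83.41 -> shift [-1.9  2.2  0. ] turn -0.19098626168562305 q6 0.09 gap 0.3961031515352439
```

Emit:
move_arm:
  rows:
    - [0, 0, 0, -2, 2, 8, 0.8]
    - [0, 0, 0, -2, 2, 16, 0.8]
    - [0, 0, 0, -2, 2, 22, 0.8]
    - [0, 0, 0, -2, 2, 24, 0.8]
    - [0, 0, 0, -2, 2, 25, 0.8]
    - [0, 0, 0, -2, 2, 26, 0.8]
    - [0, 0, 0, -2, 2, 26, 0.8]

```text
t: 26.13
tcp_pos: [0.5817, 0.096, 0.0503]
tool_rot: [0.746, 0.666, 0.0, 0.0]
force: [0.7, -0.1, -1.1]
finger_gap: 0.393
gripper_force: 35.7
```

```bash
python3 - <<'E'
from h import *
go(582.4,95.6,83.6)
E
```

```text
tcp [581.7  96.   50.3] yaw 83.51 -> shift [-0.3  0.7  0. ] turn -0.09334749810142284 q6 0.09 gap 0.39316866329043587
```

Emit:
move_arm:
  rows:
    - [0, 0, 0, 0, 0.7, 1, 0.8]
    - [0, 0, 0, 0, 0.7, 2, 0.8]
    - [0, 0, 0, 0, 0.7, 2, 0.8]

```text
t: 26.38
tcp_pos: [0.5823, 0.096, 0.0484]
tool_rot: [0.746, 0.666, 0.0, 0.0]
force: [-1.1, 0.5, 5.6]
finger_gap: 0.394
gripper_force: 36.4
```

Contact is at groove depth, so I release and lift.

Emit:
move_arm:
  rows:
    - [0, 0, 0, 0, 0.7, 1, 0.45]
    - [0, 0, 0, 0, 0.7, 1, 0.45]
    - [0, 0, 0, 0, 0.7, 1, 0.45]
    - [0, 0, 0, 0, 0.7, -30, 0.45]
    - [0, 0, 0, 0, 0.7, -70, 0.45]
    - [0, 0, 0, 0, 0.7, -110, 0.45]
    - [0, 0, 0, 0, 0.7, -130, 0.4]
    - [0, 0, 0, 0, 0.7, -130, 0.4]

```text
t: 27.05
tcp_pos: [0.586, 0.0959, 0.1831]
tool_rot: [0.746, 0.666, 0.004, 0.004]
force: [0.3, 0.6, 0.0]
finger_gap: 0.599
gripper_force: 0.0
```

```bash
python3 - <<'E'
from h import *
go(445,-179,7)
for n in('top','side'):
    P=cloud(snap(n)); Q=near(P,np.array((.582,.096)),.05,.025,.06); print(n,rect(Q),np.percentile(Q[:,2],[90,99]))
E
```

```text
tcp [586.   95.9 183.1] yaw 83.52 -> shift [-289.1 -109.1   -1.5] turn 76.51737998100458 q6 0.09 gap 0.598987750505142
top (array([580.7,  75.7]), np.float64(-5.5), array([34. , 28.5]), 236) [0.05243547 0.0533226 ]
side (array([581.8,  96.8]), np.float64(84.0), array([61.9, 34. ]), 692) [0.0499898 0.0519417]
```

Emit:
move_arm:
  rows:
    - [0, 0, 76.5, -289, -109, 0, 0.4]
    - [0, 0, 76.5, -289, -109, 0, 0.4]
    - [0, 0, 76.5, -289, -109, 0, 0.4]
    - [0, 0, 76.5, -289, -109, 0, 0.4]
    - [0, 0, 76.5, -289, -109, 0, 0.4]
    - [0, 0, 76.5, -289, -109, 0, 0.4]
    - [0, 0, 76.5, -289, -109, 0, 0.4]
    - [0, 0, 76.5, -289, -109, 0, 0.4]
    - [0, 0, 76.5, -289, -109, 0, 0.4]
    - [0, 0, 76.5, -289, -109, 0, 0.4]
    - [0, 0, 76.5, -289, -109, 30, 0.4]
    - [0, 0, 76.5, -289, -109, 30, 0.4]

```text
t: 28.15
tcp_pos: [0.4385, -0.1773, 0.1433]
tool_rot: [0.998, 0.06, -0.004, -0.003]
force: [-1.0, 0.3, -0.7]
finger_gap: 0.601
gripper_force: 0.0
```

```bash
python3 - <<'E'
from h import *
go(445,-179,7)
E
```

```text
tcp [ 438.5 -177.3  143.3] yaw 6.86 -> shift [ 6.3  2.4 -0.1] turn -0.13833162007335886 q6 0.83 gap 0.6011187765338607
```

Emit:
move_arm:
  rows:
    - [0, 0, 0, 5, 1.5, 20, 0.4]
    - [0, 0, 0, 5, 1.5, 55, 0.4]
    - [0, 0, 0, 5, 1.5, 85, 0.4]
    - [0, 0, 0, 5, 1.5, 100, 0.4]
    - [0, 0, 0, 5, 1.5, 100, 0.4]
    - [0, 0, 0, 5, 1.5, 100, 0.8]
    - [0, 0, 0, 5, 1.5, 100, 0.8]
    - [0, 0, 0, 5, 1.5, 100, 0.8]
    - [0, 0, 0, 5, 1.5, 100, 0.8]
    - [0, 0, 0, 5, 1.5, 100, 0.8]

```text
t: 28.98
tcp_pos: [0.4473, -0.1801, 0.0488]
tool_rot: [0.998, 0.061, 0.001, 0.001]
force: [0.2, -0.1, -1.3]
finger_gap: 0.392
gripper_force: 33.7
```

Emit:
move_arm:
  rows:
    - [0, 0, 0, 0, 0, -20, 0.8]
    - [0, 0, 0, 0, 0, -55, 0.8]
    - [0, 0, 0, 0, 0, -90, 0.8]
    - [0, 0, 0, 0, 0, -120, 0.8]
    - [0, 0, 0, 0, 0, -120, 0.8]

```text
t: 29.4
tcp_pos: [0.4497, -0.1816, 0.1735]
tool_rot: [0.998, 0.061, 0.005, 0.004]
force: [-0.4, -0.4, -0.7]
finger_gap: 0.391
gripper_force: 33.8
```

```bash
python3 - <<'E'
from h import *
go(588.4,7.8,104.2)
E
```

```text
tcp [ 449.7 -181.6  173.5] yaw 7.04 -> shift [ 1.609e+02 -1.710e+02  1.000e-01] turn 82.83559267997248 q6 0.83 gap 0.39114074972385565
```

Emit:
move_arm:
  rows:
    - [0, 0, -97.2, 161, -171, 0, 0.8]
    - [0, 0, -97.2, 161, -171, 0, 0.8]
    - [0, 0, -97.2, 161, -171, 0, 0.8]
    - [0, 0, -97.2, 161, -171, 0, 0.8]
    - [0, 0, -97.2, 161, -171, 0, 0.8]
    - [0, 0, -97.2, 161, -171, 0, 0.8]
    - [0, 0, -97.2, 161, -171, 0, 0.8]
    - [0, 0, -97.2, 161, -171, 0, 0.8]
    - [0, 0, -97.2, 161, -171, 0, 0.8]
    - [0, 0, -97.2, 161, -171, 0, 0.8]
    - [0, 0, -97.2, 161, -171, 0, 0.8]
    - [0, 0, -97.2, 161, -171, 0, 0.8]

```text
t: 30.4
tcp_pos: [0.5851, 0.0097, 0.1672]
tool_rot: [0.686, 0.727, -0.0, -0.0]
force: [0.0, 0.2, -1.6]
finger_gap: 0.392
gripper_force: 33.7
```

```bash
python3 - <<'E'
from h import *
go(588.4,7.8,104.2)
E
```

```text
tcp [585.1   9.7 167.2] yaw 93.32 -> shift [-2.1  3.2 -0. ] turn -10.877434706797715 q6 -0.23 gap 0.39190200898547195
```

Emit:
move_arm:
  rows:
    - [0, 0, -10.9, -1, 2, 10, 0.8]
    - [0, 0, -10.9, -1, 2, 40, 0.8]
    - [0, 0, -10.9, -1, 2, 75, 0.8]
    - [0, 0, -10.9, -1, 2, 90, 0.8]
    - [0, 0, -10.9, -1, 2, 90, 0.8]
    - [0, 0, -10.9, -1, 2, 90, 0.8]
    - [0, 0, -10.9, -1, 2, 90, 0.8]

```text
t: 30.98
tcp_pos: [0.5885, 0.0085, 0.0786]
tool_rot: [0.617, 0.787, 0.0, 0.001]
force: [-0.0, 0.1, -1.6]
finger_gap: 0.393
gripper_force: 33.6
```

```bash
python3 - <<'E'
from h import *
go(588.4,7.8,104.2)
E
```

```text
tcp [588.5   8.5  78.6] yaw 103.85 -> shift [-0.7 -0.3 -0. ] turn -0.3510716557315021 q6 -0.42 gap 0.3925427317067576
```

Emit:
move_arm:
  rows:
    - [0, 0, 0, -0.5, 0, 10, 0.8]
    - [0, 0, 0, -0.5, 0, 18, 0.8]
    - [0, 0, 0, -0.5, 0, 23, 0.8]
    - [0, 0, 0, -0.5, 0, 25, 0.8]
    - [0, 0, 0, -0.5, 0, 26, 0.8]
    - [0, 0, 0, -0.5, 0, 27, 0.8]
    - [0, 0, 0, -0.5, 0, 28, 0.8]
    - [0, 0, 0, -0.5, 0, 28, 0.8]

```text
t: 31.65
tcp_pos: [0.5881, 0.0082, 0.0507]
tool_rot: [0.617, 0.787, 0.0, 0.0]
force: [-1.1, 0.2, 3.7]
finger_gap: 0.392
gripper_force: 34.4
```

```bash
python3 - <<'E'
from h import *
go(588.4,7.8,104.2)
E
```

```text
tcp [588.1   8.2  50.7] yaw 103.86 -> shift [-0.4  0.2  0. ] turn -0.34358085443815867 q6 -0.42 gap 0.3918107717995847
```

Emit:
move_arm:
  rows:
    - [0, 0, 0, 0, 0, 0, 0.45]
    - [0, 0, 0, 0, 0, 0, 0.45]
    - [0, 0, 0, 0, 0, 0, 0.45]
    - [0, 0, 0, 0, 0, -35, 0.45]
    - [0, 0, 0, 0, 0, -75, 0.45]
    - [0, 0, 0, 0, 0, -110, 0.45]
    - [0, 0, 0, 0, 0, -140, 0.45]
    - [0, 0, 0, -80, -60, -140, 0.45]
    - [0, 0, 0, -120, -100, -140, 0.45]
    - [0, 0, 0, -150, -130, -140, 0.45]
    - [0, 0, 0, -150, -130, -140, 0.45]
    - [0, 0, 0, -150, -130, -140, 0.45]

```text
t: 32.65
tcp_pos: [0.4961, -0.1707, 0.19]
tool_rot: [0.617, 0.787, -0.0, 0.0]
force: [1.2, -0.4, 0.5]
finger_gap: 0.547
gripper_force: 0.0
```

```bash
python3 - <<'E'
from h import *
for n in('top','side'):
    s=snap(n);P=cloud(s)
    if n=='side': cv2.imwrite('pics/end.png',cv2.resize(s['img'][110:310,110:310,::-1],None,fx=3,fy=3,interpolation=cv2.INTER_CUBIC))
    D=lambda yaw:np.array([np.cos(np.radians(yaw)),np.sin(np.radians(yaw))])
    for nm,c,r,yaw in(('wagon',(.582,.096),.05,83.6),('loco',(.588,.008),.055,104.2),('tank',(.632,.25),.05,71.3)):
        Q=near(P,np.array(c),r,.022,.09); Q=Q[abs((Q[:,:2]-c)@D(yaw))<.043]; print(n,nm,rect(Q),Q[:,2].max().round(4))
    B=near(P,np.array((.583,.052)),.098,.007,.0145); print('curve',curve_fit(B,(-1,-.07)))
E
```

```text
top wagon (array([582.6,  92.7]), np.float64(83.5), array([61.4, 33.9]), 561) 0.0549
top loco (array([588.6,   6.2]), np.float64(-76.0), array([74.7, 33.6]), 675) 0.078
top tank (array([632.2, 246. ]), np.float64(70.5), array([59.2, 32.6]), 549) 0.0702
curve (array([572.25182141,  48.95724885]), np.float64(2.0335676466375787), np.float64(46.94640397744083), np.float64(11.444910161056093))
side wagon (array([581.8,  96.9]), np.float64(83.0), array([62.4, 34.1]), 712) 0.0525
side loco (array([587.6,   8.5]), np.float64(-76.0), array([74.9, 33.2]), 591) 0.0747
side tank (array([631.2, 253. ]), np.float64(69.0), array([59.7, 30.1]), 962) 0.0681
curve (array([565.42176312,  61.83710153]), np.float64(-7.859357876897349), np.float64(43.75835169091077), np.float64(10.849341051694049))
```

View pics/end.png

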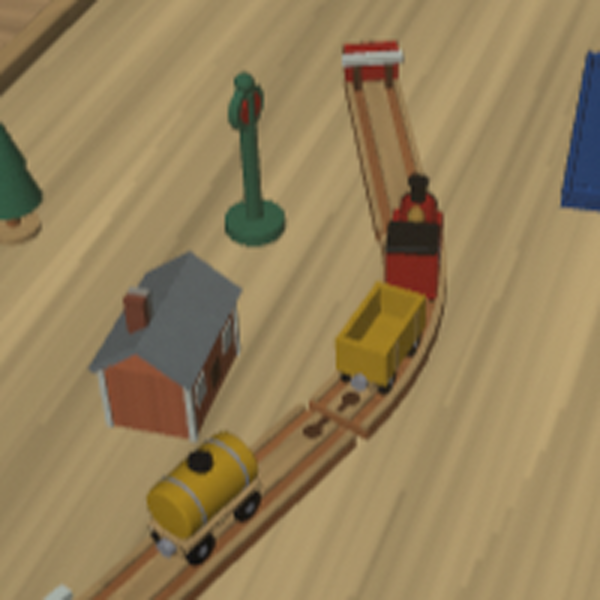

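All three vehicles stand upright on the line: the loco at (415,250) on the half nearer the signal, the open wagon at (380,335), and the tank wagon at (203,495). The curve joint at (340,420) is tight and the signal is still standing.

```bash
python3 -c "
from station import order
print(order.sign_off())"
```

```text
the job is handed in; nothing more can be done
None
```

The job is handed in: the curve lies in the gap, with the locomotive and open wagon on it, the tank wagon behind them on the left track, and the signal still standing. The sign-off gave no verdict.

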